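# Click the wing knob onto the screen clamp

### The arm

A 6-joint arm with a two-finger parallel gripper is mounted at the origin on the work surface. World frame = base frame: x ahead of the robot, y to its left, z up, the work surface at z = 0. Lengths are in mm, angles in degrees, forces in N, time in s.
With the tool pointing down it reaches from about 300 to 850 mm from the base axis. Payload 4.2 kg.
Tool frame: the origin (TCP) lies on the centre line of the jaws, within the pads' length; the fingertips stand env.nose_length ahead of it and the grasp point (between the pads) lies 2 mm behind it (env.nose_length is the distance from the TCP to the fingertips, in mm); z points along the fingers, y is the direction in which the jaws open and shut (so a half turn about z gives the same grasp; the last joint's range is limited). The gripper opens to 91 mm and grips with 3 to 60 N. Pads are 32 mm wide; open, the fingers measure 118 mm over their backs; the gripper's body (76 mm by 178 mm) begins 60 mm behind the grasp point.
Start: joints at [63.827, 18.312, 89.639, -0, 72.044, -1.146], TCP at [243.253, 521.027, 230.976] pointing down, gripper open.
Joint ranges: [-177.97, 177.97], [-48.28, 115.42], [12.27, 149.76], [-77.06, 257.06], [2.81, 150.46], [-146.56, 146.56]. Speed limits (degrees/s): [147.25, 147.25, 180, 180, 180, 180].

### API

Orientations are given as [roll, pitch, yaw] about the fixed x, y, z axes, in that order (R = Rz(yaw) Ry(pitch) Rx(roll)).
In Python, from workcell import env gives the robot as it stands. The module is installed in compiled form; this text tells all that it offers.
- The arm moves only by the tool jog_arm, never from a script. Its argument "deltas" is a list that holds one entry, the list of rows, each a list of 5 numbers: the shift along the tool's x, y, z in m, then the turn about the tool's z in degrees, then the finger opening in m, from 0 to 0.0912. A call has 1 to 20 rows; each row is the pose to reach, as a shift and turn from the pose commanded when the call began, along the tool's axes at that moment; what a row does not reach only later rows make up. A row lasts 1/12 s, in which the tool goes at most 41.7 mm and 7.16 degrees, less where a joint would pass 70% of its speed; a pose out of reach is approached as far as the arm can. A call with a gripper value outside its range is refused whole. The fingers move at their own pace and stop on an object; "grip_force" is the grip in N (left out, the last holds). Time passes only in rows, so rows that repeat a pose let the fingers close. It gives the time, the measured TCP pose, the force and the opening at its end, in the units of the state.
- env.state(): the state, without advancing time (a new reading comes with each control period).
- env.grab_frame(name): name is "scene" or "top" or "wrist"; returns the picture (400x640x3 uint8, red, green, blue); there is no depth.
- env.camera_params(name): a dict with "fx", "fy", "cx", "cy" (pixels), "k1" (the pictures are not rectified: a ray, as slopes to the right and down, at radius r is drawn at 1 + k1 r^2 times it, then the intrinsics apply), "xyz" and "orientation" of the camera in the world. Camera axes: x right, y down, z forward; pixel columns grow to the right and rows downward; lengths in mm; the calibration is good to about 2 mm. A picture is of the moment at which its call begins: read the wrist's pose just before it. camera_params takes no time and is no camera call; for the wrist camera it gives the pose at the moment of the call.
- env.job_done(): hands the job in, once; it reports no verdict.
Trained networks look in the newest picture that a camera, given by its name, has taken for a name from the list of things; names that differ only in an ending like _2 or _b are one class to them, and where a whole thing is asked for, a point or a joint stands for the part that bears it (a point fixed in the world has none). Each returns a list of dicts, best first, with "conf" (0 to 1); they miss things now and then, are a little off and sometimes report something else, mostly with a low value. They report only what shows in the picture. A call takes as long as a camera call.
- env.look_for(camera, label): "xyz" ([x, y, z] in mm, in world coordinates, good to about 4 mm: the middle of the surface that is visible of it).
The state is a dict: "time_s": time; "qpos": joint angles; "qvel": joint speeds; "effort": joint torques, N m; "ee_pos": TCP position; "ee_rot": TCP orientation; "force": force on the tool from outside, world axes, zero at the start; "torque": the same for the moment, N m; "gripper_width": finger opening in mm.
Only numpy, scipy, OpenCV 4.12 (cv2) and the standard library are available. Lean on these libraries where they do the work, as an engineer would, in place of code of your own. Each camera call takes 0.05 s, during which the arm holds its last target.

### The job

Pick up the loose green wing knob and push its square socket gently onto the brass square drive of the screen-printing clamp, feeling for the angle at which it slips over, until the spring ball clicks and the knob sits fully home on the steel shoulder. Only then turn it, without lifting it, until its wing lies in line with the aluminium rail like the one already fitted, and let go. Press and twist no harder than the click and the drag need, and leave the other things on the bench where they are.

Things in the scene. Friction and masses are not known exactly. Their poses are not given: they have to be found in the camera images.
- knob_mid (a point): Centre of the loose green wing knob, half-way up (35 mm above its mouth). It stands mouth down on the bench, 70 tall, 0.1 to 0.2 kg: a square steel hub 32 x 32 x 30 high, on it a green plastic wing 56 long (local x) x 14 thick (local y) x 40 high. z points up.
- knob_wing (a point): Middle of the wing, 53 mm above the knob's mouth, where to pinch it across its 14 mm (local y); the wing spans 30 to 70 mm above the mouth.
- knob: The same knob: origin at the centre of its mouth (underside). Square bore with flats along local x and y, 17.2 wide, 23 deep, sharp mouth edge but for a 1.5 mm lead-in 9 wide on each side for the ball, a dimple groove on all four inner sides 4 to 13 mm above the mouth: it fits the drive in any of four quarter turns.
- stem: Steel stem of the empty clamp, 28 dia; origin at the centre of its flat top, the shoulder (73 mm above the bench at rest), z up; does not turn with the drive. It gives on a spring: starts to sink at about 2 N, then 1 N per mm, to a hard stop at 15 mm (about 17 N), and springs back. Over 45 N of load from the knob spoils it. A clicked knob pulls off at about 6 N.
- drive_top (a point): Tip of the brass square drive on the stem, 22 mm above the shoulder: a 16 x 16 square, 18 high, and on it a round tapered pilot 15.8 dia that centres the bore. It turns about z, over 1.7 rad either way, with 0.08 N m drag. ITS ANGLE IS NOT MEASURED (the axes here are the clamp's). At the start its flats stand 15 to 75 degrees out of line with the rail, so a fitted wing is never in line at first.
- ball_level (a point): Point on the stem's axis level with the spring ball (10 dia, stands out 3 mm from one flat), 8.5 mm above the shoulder. The ball meets the knob's mouth when that is 11 mm above the shoulder and takes 9 to 14 N to pass; the stem sinks 8 to 12 mm meanwhile, so keep pressing, to 5 mm below the shoulder's rest height or more, until it snaps into the groove, mouth on shoulder.
- ball (a joint): How far the spring ball is pushed in, m: 0 when it stands out free or has dropped into the groove, 0.001 to 0.0025 while a bore wall covers it. Feel of the fit: more than about 4 degrees out, the mouth rests on the square, 18 mm above the shoulder; pressed a few mm down and turned, the stem pops up into the bore when they line up and the force drops.
- clamp: Fixed clamp station: black board, aluminium rail along local y (top 52 mm above the bench), the empty clamp (grey block 46 x 46, top at 57 mm) and 150 mm along +y the same with a knob fitted, in line with the rail (top 143 mm). Beyond the rail (+x) a wooden screen frame. Origin on the bench on the empty clamp's drive axis; x away from the robot, z up.
- ink_jar: Bystander, not to be moved: closed amber ink jar, 60 dia x 80 tall. Origin at the centre of its underside.
- white_jar: Bystander, not to be moved: closed small white jar, 44 dia x 42 tall. Origin at the centre of its underside.
- squeegee: Bystander, not to be moved: wooden squeegee with a dark rubber blade, about 50 x 180 x 28, lying flat. Origin at the centre of its underside.
- wood_block: Bystander, not to be moved: light wooden block, 50 x 80 x 35. Origin at the centre of its underside.
- wrench: Bystander, not to be moved: open-ended steel wrench, about 160 long, lying flat. Origin at the centre of its underside.
- ball_knob: Bystander, not to be moved: black round knob of another machine, 44 dia x 42 tall. Origin at the centre of its underside.

How it is judged:
By the outcome, as a careful person would: the job done as asked, in the order asked, and still so for the second after the job is handed in, with the robot touching nothing.
It also fails if it takes over 51 s, if anything falls off the work surface, if the arm or the gripper's body presses on something with over 40 N, if the wrist force passes 120 N, or if a joint passes its speed limit or range.

## Working session

There is one attempt and no reset: what is moved stays moved. The work goes in short steps, Python scripts to look and compute and a tool call to move; the robot and the scene stay as the last step left them, time stands still between calls to the robot, and variables do not carry over. Pictures are saved under pics/ and viewed, and the job is handed in when it is done.

Besides the shell and the picture viewer there is one more tool, called after ">>>" in YAML: its name, and indented under it one key for each argument. jog_arm: Moves the arm, as the interface text tells. Its arguments: {"type":"object","properties":{"deltas":{"type":"array"},"grip_force":{"type":"number"}},"required":["deltas"]}

```bash
mkdir -p pics
cat > h.py <<'E'
import numpy as np, cv2
from workcell import env
from scipy.spatial.transform import Rotation as R
def save(cam,name):
    im=env.grab_frame(cam); cv2.imwrite('pics/'+name,im[:,:,::-1]); return im
def RT(p):
    o=p['orientation']; M=np.array(o,float)
    if M.shape!=(3,3): M=R.from_euler('xyz',o,degrees=True).as_matrix()
    return M,np.array(p['xyz'],float)
def ray(p,u,v):
    a=np.array([(u-p['cx'])/p['fx'],(v-p['cy'])/p['fy']]); s=a.copy()
    for _ in range(20): s=a/(1+p['k1']*(s@s))
    M,t=RT(p); return t,M@np.array([s[0],s[1],1])
def at_z(p,u,v,z):
    t,d=ray(p,u,v); return t+d*(z-t[2])/d[2]
def proj(p,X):
    M,t=RT(p); c=M.T@(np.array(X)-t); s=c[:2]/c[2]; s=s*(1+p['k1']*(s@s))
    return s[0]*p['fx']+p['cx'],s[1]*p['fy']+p['cy']
E
python3 - <<'E'
from h import *
print(env.state(), env.nose_length)
for c in ['scene','top']:
    p=env.camera_params(c); print(c,p); save(c,c+'0.png')
    for l in ['knob_wing','knob_mid','drive_top','stem','clamp']:
        print(l,[(np.round(d['xyz'],1).tolist(),round(d['conf'],2)) for d in env.look_for(c,l)[:3]])
E
```

```text
{'time_s': 0.0, 'qpos': array([ 6.38258296e+01,  1.83524307e+01,  8.97076995e+01, -1.47882880e-03,
        7.20427619e+01, -1.14642040e+00]), 'qvel': array([ 0.0185304 ,  0.0453232 ,  0.04698228, -0.0795157 ,  0.11281484,
       -0.05038141]), 'effort': array([ 1.85939452e-04, -4.12459946e+01, -2.31971776e+01,  7.27123604e-02,
        4.57682158e-02, -1.52357202e-04]), 'ee_pos': array([243.05719531, 520.57345327, 230.10357013]), 'ee_rot': array([-1.79897100e+02, -6.52922100e-04,  1.54972707e+02]), 'force': array([-1.02619532,  0.70871423, -0.16387001]), 'torque': array([0.0228498 , 0.02076019, 0.06354097]), 'gripper_width': 91.17852637849059} 17.0
scene {'fx': 476.20953675320106, 'fy': 476.20953675320106, 'cx': 321.4175671517402, 'cy': 198.19409359636714, 'k1': -0.08011386873933661, 'xyz': array([1420.86471508,  145.80436817,  689.89433613]), 'orientation': array([-122.57512079,   -1.02424216,  108.19941475])}
knob_wing [([474.8, -246.6, 34.9], 0.59), ([361.4, -101.0, 9.4], 0.43)]
knob_mid [([476.9, -242.1, 32.3], 0.51)]
drive_top [([573.4, 65.5, 73.8], 0.59)]
stem [([573.6, 60.0, 68.6], 0.49)]
clamp [([703.8, 162.3, 22.5], 0.79), ([472.6, -247.3, 33.9], 0.38)]
top {'fx': 513.5970847328834, 'fy': 513.5970847328834, 'cx': 330.7077735370532, 'cy': 194.23661023933866, 'k1': -0.1616481153721516, 'xyz': array([ 376.04858665, -136.24887631, 1088.16165764]), 'orientation': array([-1.70049119e+02, -2.80385548e-02, -9.09401211e+01])}
knob_wing [([458.3, -247.0, 68.8], 0.92)]
knob_mid [([456.3, -243.2, 66.5], 0.83)]
drive_top [([566.4, 54.2, 70.7], 0.53), ([381.6, -379.6, 47.1], 0.23)]
stem []
clamp [([652.7, 140.8, 18.0], 0.81)]
```

View pics/scene0.png

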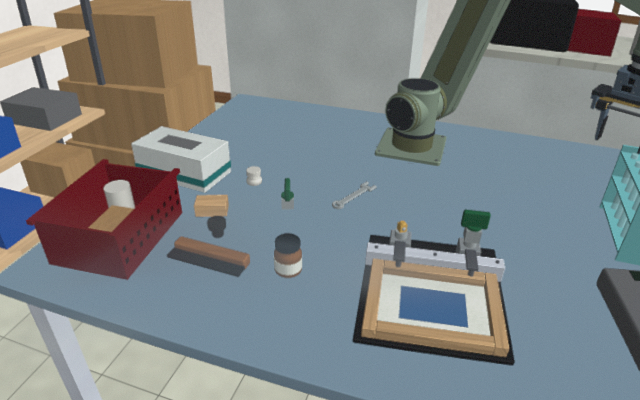

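View pics/top0.png

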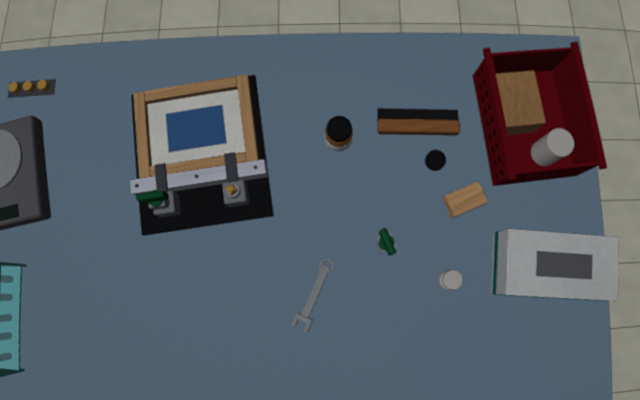

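The scene view shows the empty clamp's brass drive at about (402,228), the fitted knob at (475,222) and the loose knob at (288,192). In the top view the loose knob is at (386,242), the drive at (233,188), and the rail runs from (135,185) to (262,168). Next I'll zoom in to measure.

Run:
```python
from h import *
a=cv2.imread('pics/top0.png')
def crop(a,x0,y0,x1,y1,f): return cv2.resize(a[y0:y1,x0:x1],None,fx=f,fy=f,interpolation=cv2.INTER_CUBIC)
cv2.imwrite('pics/c1.png',crop(a,130,150,280,240,5))
cv2.imwrite('pics/c2.png',crop(a,360,220,420,265,10))
b=cv2.imread('pics/scene0.png')
cv2.imwrite('pics/c3.png',crop(b,360,195,520,285,5))
```

```text
(no output)
```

View pics/c1.png

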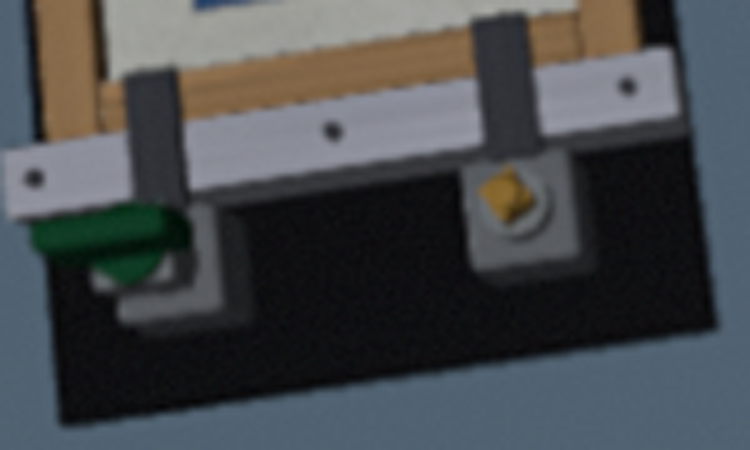

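View pics/c2.png

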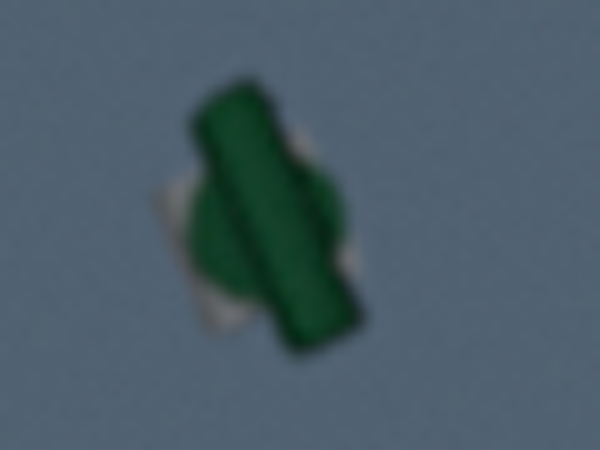

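View pics/c3.png

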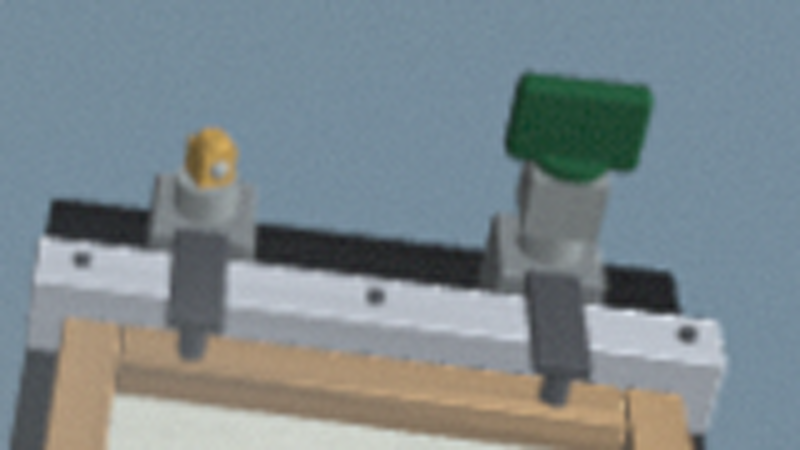

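Run:
```python
from h import *
p=env.camera_params('top')
c1=lambda x,y,z: at_z(p,130+(x+.0)/5,150+y/5,z)
c2=lambda x,y,z: at_z(p,360+x/10,220+y/10,z)
a=c1(35,178,52);b=c1(628,87,52);m=c1(333,131,52);print(a,b,m)
print('rail yaw of y', np.degrees(np.arctan2(*(a-b)[[1,0]])), np.linalg.norm(a-b))
a2=c2(228,97,70);b2=c2(325,335,70);print(a2,b2,(a2+b2)/2,np.linalg.norm(a2-b2),np.degrees(np.arctan2(*(a2-b2)[[1,0]])))
print('drive',c1(508,190,93))
print('stem top',c1(515,208,73))
f=[c1(35,240,143-5),c1(185,225,143-5)];print('fitted',f,np.mean(f,0))
for q in [(205,-0)]: pass
ps=env.camera_params('scene')
t,d=ray(ps,360+212/5,195+130/5); t2,d2=ray(p,130+508/5,150+190/5)
A=np.c_[d,-d2];s=np.linalg.lstsq(A,t2-t,rcond=None)[0];print(t+d*s[0],t2+d2*s[1])
w=env.camera_params('wrist');print(w['xyz'],w['orientation'],w['fx'],w['k1'])
```

```text
[582.91407742 267.66401188  52.        ] [616.88449227  15.18429866  52.        ] [600.53829772 139.18412729  52.        ]
rail yaw of y 97.66296180494633 254.75477360024246
[ 481.18392095 -242.33320705   70.        ] [ 433.42874522 -260.15746985   70.        ] [ 457.30633309 -251.24533845   70.        ] 50.97314148976344 20.467713357559123
drive [566.37666877  56.73716696  93.        ]
stem top [562.74916568  57.62206188  73.        ]
fitted [array([541.45192388, 232.90195943, 138.        ]), array([546.3411147 , 173.20450369, 138.        ])] [543.89651929 203.05323156 138.        ]
[564.72718662  60.07333917  97.78498022] [565.5837471   55.93317202  97.14592127]
[182.54344203 549.0757927  385.89116899] [1.66248040e+02 5.82214826e-02 6.49304684e+01] 277.890337933443 -0.004163327092933806
```

>>> jog_arm:
  deltas:
    - [[-0.488,-0.284,0,57,0.0912],[-0.488,-0.284,0,57,0.0912],[-0.488,-0.284,0,57,0.0912],[-0.488,-0.284,0,57,0.0912],[-0.488,-0.284,0,57,0.0912],[-0.488,-0.284,0,57,0.0912],[-0.488,-0.284,0,57,0.0912],[-0.488,-0.284,0,57,0.0912],[-0.488,-0.284,0,57,0.0912],[-0.488,-0.284,0,57,0.0912],[-0.488,-0.284,0,57,0.0912],[-0.488,-0.284,0,57,0.0912],[-0.488,-0.284,0,57,0.0912],[-0.488,-0.284,0,57,0.0912],[-0.488,-0.284,0,57,0.0912],[-0.488,-0.284,0,57,0.0912],[-0.488,-0.284,0,57,0.0912]]

```text
time_s: 2.02
ee_pos: [564.8, 57.7, 230.8]
ee_rot: [-180.0, -0.0, 98.0]
force: [0.5, -0.0, 0.7]
gripper_width: 91.0
```

Run:
```python
from h import *
s=env.state();print(s['time_s'],s['ee_pos'],s['ee_rot'],s['qvel'],s['force'],s['torque'])
p=env.camera_params('wrist');save('wrist','w1.png')
for l in ['drive_top','stem']:
  print(l,[(np.round(d['xyz'],1).tolist(),round(d['conf'],2)) for d in env.look_for('wrist',l)[:3]])
import pickle;pickle.dump(p,open('w1.pkl','wb'))
print(p)
```

```text
2.0167 [564.77060882  57.67996622 230.79608934] [-1.79957363e+02 -4.09613234e-02  9.79677983e+01] [ 1.19311189 -0.63157792  0.3677847  -0.14925794 -0.07129947 -0.06561549] [ 0.50074722 -0.03192396  0.65798018] [-0.03481949  0.07082636  0.01821721]
drive_top [([564.2, 64.7, 82.3], 0.97)]
stem [([569.6, 62.9, 78.6], 0.67)]
{'fx': 277.890337933443, 'fy': 277.890337933443, 'cx': 317.05553399337094, 'cy': 198.61505530972605, 'k1': -0.004163327092933806, 'xyz': array([555.26484503, 123.40097122, 385.75221839]), 'orientation': array([1.66237322e+02, 7.17468112e-02, 7.92557338e+00])}
```

View pics/w1.png

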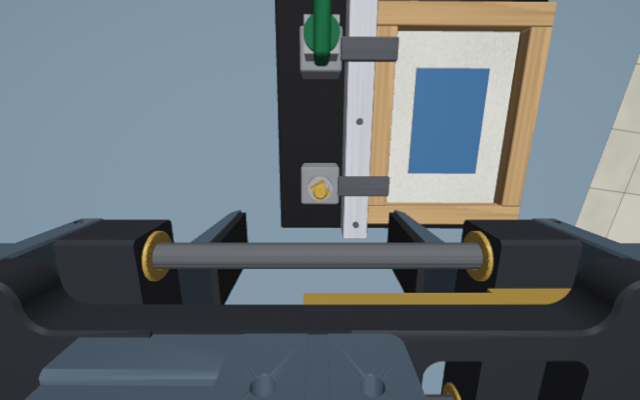

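Run:
```python
from h import *
a=cv2.imread('pics/w1.png')
cv2.imwrite('pics/c4.png',cv2.resize(a[155:215,280:360],None,fx=10,fy=10,interpolation=cv2.INTER_CUBIC))
cv2.imwrite('pics/c5.png',cv2.resize(a[0:240,270:400],None,fx=2.5,fy=2.5,interpolation=cv2.INTER_CUBIC))
```

```text
(no output)
```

View pics/c4.png

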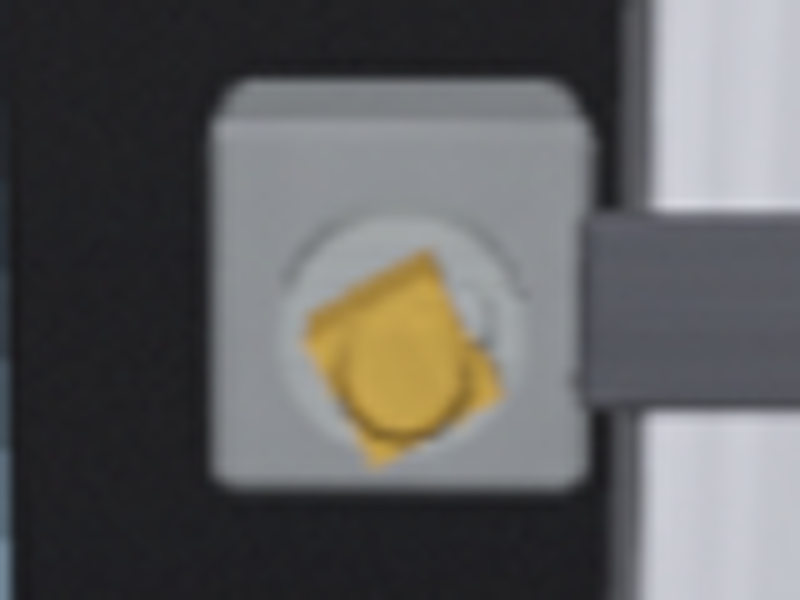

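View pics/c5.png

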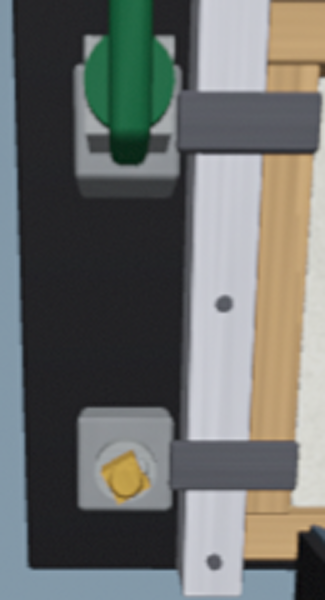

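Run:
```python
from h import *
import pickle
p=pickle.load(open('w1.pkl','rb'))
c=lambda x,y,z: at_z(p,280+x/10-.45,155+y/10-.45,z)
c5=lambda x,y,z: at_z(p,270+x/2.5-.3,0+y/2.5-.3,z)
L,B,Rr=c(305,333,91),c(378,470,91),c(505,395,91)
ang=lambda a,b: np.degrees(np.arctan2(*(b-a)[[1,0]]))
print(L,B,Rr,(L+Rr)/2)
print(ang(L,B),ang(B,Rr),np.linalg.norm(B-L),np.linalg.norm(Rr-B))
print('ball dir', ang((L+Rr)/2,c(470,310,81.5)))
print('rail', ang(c5(214,562,52),c5(224,303,52)),c5(214,562,52),c5(224,303,52))
bl=[c(210,120,57),c(592,120,57),c(590,490,57),c(212,490,57)]
print('block',bl,np.mean(bl,0),ang(bl[3],bl[0]),ang(bl[2],bl[1]),ang(bl[0],bl[1]))
print('pilot',c(402,378,95), 'stem', c(405,345,73))
```

```text
[555.69471986  62.67325992  91.        ] [565.62943035  48.61288946  91.        ] [578.14632344  58.86099472  91.        ] [566.92052165  60.76712732  91.        ]
-54.75591644013949 39.308625184226365 17.216053264483033 16.177029210052524
ball dir 37.35913897460173
rail 97.695769643421 [618.69932317  15.66581679  52.        ] [601.78129577 140.86386405  52.        ]
block [array([541.200944  ,  79.62532751,  57.        ]), array([586.01872762,  85.87231698,  57.        ]), array([592.85745681,  41.06878673,  57.        ]), array([547.05983154,  34.67764676,  57.        ])] [566.78423999  60.31101949  57.        ] 97.42657804358836 98.67853833450542 7.935126571013573
pilot [566.62986217  60.05909226  95.        ] stem [567.28700488  59.15802376  73.        ]
```

The wrist view puts the drive centre at about (566.7, 60.2). Its flats stand at about 37.5/127.5° yaw and the rail at 97.7°. Next I'll look at the loose knob the same way.

>>> jog_arm:
  deltas:
    - [[-0.29,-0.15,0.02,77.5,0.0912],[-0.29,-0.15,0.02,77.5,0.0912],[-0.29,-0.15,0.02,77.5,0.0912],[-0.29,-0.15,0.02,77.5,0.0912],[-0.29,-0.15,0.02,77.5,0.0912],[-0.29,-0.15,0.02,77.5,0.0912],[-0.29,-0.15,0.02,77.5,0.0912],[-0.29,-0.15,0.02,77.5,0.0912],[-0.29,-0.15,0.02,77.5,0.0912],[-0.29,-0.15,0.02,77.5,0.0912],[-0.29,-0.15,0.02,77.5,0.0912],[-0.29,-0.15,0.02,77.5,0.0912],[-0.29,-0.15,0.02,77.5,0.0912],[-0.29,-0.15,0.02,77.5,0.0912]]

```text
time_s: 3.33
ee_pos: [457.1, -250.0, 211.1]
ee_rot: [180.0, -0.0, 20.7]
force: [0.3, -0.9, 1.4]
gripper_width: 91.4
```

Run:
```python
from h import *
s=env.state();print(s['time_s'],s['ee_pos'],s['ee_rot'],s['qpos'])
p=env.camera_params('wrist');a=save('wrist','w2.png')[:,:,::-1]
import pickle;pickle.dump(p,open('w2.pkl','wb'))
for l in ['knob_wing']:
  print(l,[(np.round(d['xyz'],1).tolist(),round(d['conf'],2)) for d in env.look_for('wrist',l)[:3]])
u,v=proj(p,[457,-250,60]);u,v=int(u),int(v);print(u,v)
u0,v0=max(u-40,0),max(v-30,0);print(u0,v0)
cv2.imwrite('pics/c6.png',cv2.resize(a[v0:v0+60,u0:u0+80],None,fx=10,fy=10,interpolation=cv2.INTER_CUBIC))
```

```text
3.3333 [ 457.13057548 -250.04213292  211.08009759] [ 1.79995398e+02 -1.30426973e-02  2.06711672e+01] [-2.99469160e+01  1.42673166e+01  9.84225886e+01  7.76243292e-03
  6.72982623e+01  3.93789223e+01]
knob_wing [([461.9, -253.0, 70.2], 0.92)]
316 190
276 160
```

View pics/c6.png

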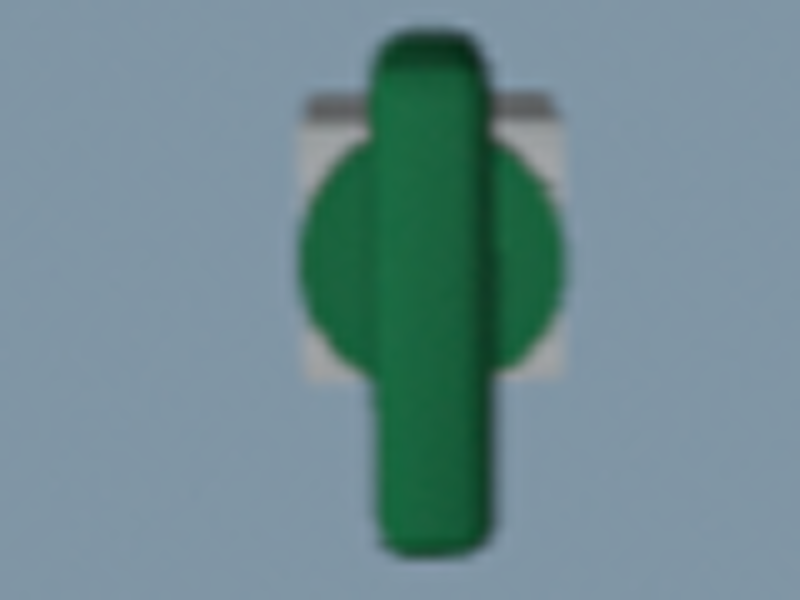

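Run:
```python
from h import *
import pickle
p=pickle.load(open('w2.pkl','rb'))
c=lambda x,y,z: at_z(p,276+x/10-.45,160+y/10-.45,z)
ang=lambda a,b: np.degrees(np.arctan2(*(b-a)[[1,0]]))
h=[c(301,122,30),c(561,122,30),c(566,380,30),c(304,380,30)]
print('hub',np.mean(h,0),ang(h[3],h[0]),ang(h[2],h[1]),ang(h[0],h[1]),np.linalg.norm(h[0]-h[1]),np.linalg.norm(h[0]-h[3]))
t,b=c(432,60,69),c(436,550,69);print('wing',t,b,(t+b)/2,ang(b,t),np.linalg.norm(t-b))
y=np.radians(20.67);e=np.array([np.cos(y),np.sin(y)]);f=np.array([np.sin(y),-np.cos(y)])
s=np.array([457.13,-250.04])
for q in (np.mean(h,0)[:2],((t+b)/2)[:2]): print('tool offs',(q-s)@e,(q-s)@f)
y=np.radians(97.97);e=np.array([np.cos(y),np.sin(y)]);f=np.array([np.sin(y),-np.cos(y)])
q=np.array([566.7,60.2])-[564.77,57.68]; print(q@e,q@f)
```

```text
hub [ 459.09295561 -251.85359352   30.        ] 20.732720598286853 22.448156602218724 -69.37818212092091 31.62155206808014 32.27575521279866
wing [ 485.57894859 -241.4173902    69.        ] [ 434.55448023 -261.18795441   69.        ] [ 460.06671441 -251.30267231   69.        ] 21.179965789811042 54.72085142685934
tool offs 1.196426857166862 2.3897445369520156
tool offs 2.301970735361146 2.2180089357134856
2.228055488723676 2.260767289919191
```

>>> jog_arm:
  deltas:
    - [[0.0017,0.0023,0.04,-0.3,0.0912],[0.0017,0.0023,0.08,-0.3,0.0912],[0.0017,0.0023,0.12,-0.3,0.0912],[0.0017,0.0023,0.145,-0.3,0.0912],[0.0017,0.0023,0.16,-0.3,0.05],[0.0017,0.0023,0.16,-0.3,0.03],[0.0017,0.0023,0.16,-0.3,0.02],[0.0017,0.0023,0.16,-0.3,0.01],[0.0017,0.0023,0.16,-0.3,0.01],[0.0017,0.0023,0.16,-0.3,0.01],[0.0017,0.0023,0.16,-0.3,0.01],[0.0017,0.0023,0.16,-0.3,0.01]]
  grip_force: 40

```text
time_s: 4.43
ee_pos: [459.7, -252.5, 51.7]
ee_rot: [179.9, -0.1, 20.8]
force: [0.4, 0.9, 0.5]
gripper_width: 40.6
```

Run:
```python
from h import *
s=env.state();print(s['time_s'],s['ee_pos'],s['ee_rot'],s['force'],s['torque'],s['gripper_width'])
```

```text
4.4333 [ 459.69082658 -252.48806835   51.66939378] [ 1.79937095e+02 -5.59281889e-02  2.07802643e+01] [0.35598937 0.90063967 0.4930995 ] [-0.03875784  0.1387987   0.01142063] 40.622081274374644
```

Still closing.

>>> jog_arm:
  deltas:
    - [[0,0,0,0,0.01],[0,0,0,0,0.01],[0,0,0,0,0.01],[0,0,0,0,0.01],[0,0,0,0,0.01],[0,0,0,0,0.01],[0,0,0,0,0.01],[0,0,0,0,0.01]]

```text
time_s: 5.1
ee_pos: [459.3, -252.2, 50.9]
ee_rot: [-180.0, 0.0, 20.8]
force: [-0.8, 0.3, -0.3]
gripper_width: 14.0
```

Run:
```python
from h import *
s=env.state();print(s['time_s'],s['ee_pos'],s['ee_rot'],s['force'],s['torque'],s['gripper_width'])
p=env.camera_params('wrist');a=save('wrist','w3.png')[:,:,::-1]
u,v=proj(p,[459.5,-251.6,70]);print(u,v)
cv2.imwrite('pics/c7.png',cv2.resize(a[int(v)-60:int(v)+60,int(u)-80:int(u)+80],None,fx=5,fy=5,interpolation=cv2.INTER_CUBIC))
print(int(u)-80,int(v)-60)
import pickle;pickle.dump(p,open('w3.pkl','wb'))
```

```text
5.1 [ 459.29933367 -252.22966218   50.87286755] [-1.79983762e+02  2.58297589e-03  2.07710290e+01] [-0.76250513  0.26812149 -0.33066787] [0.05751269 0.13637711 0.01970968] 13.98153302154433
316.07176549739233 257.8565213638607
236 197
```

View pics/c7.png

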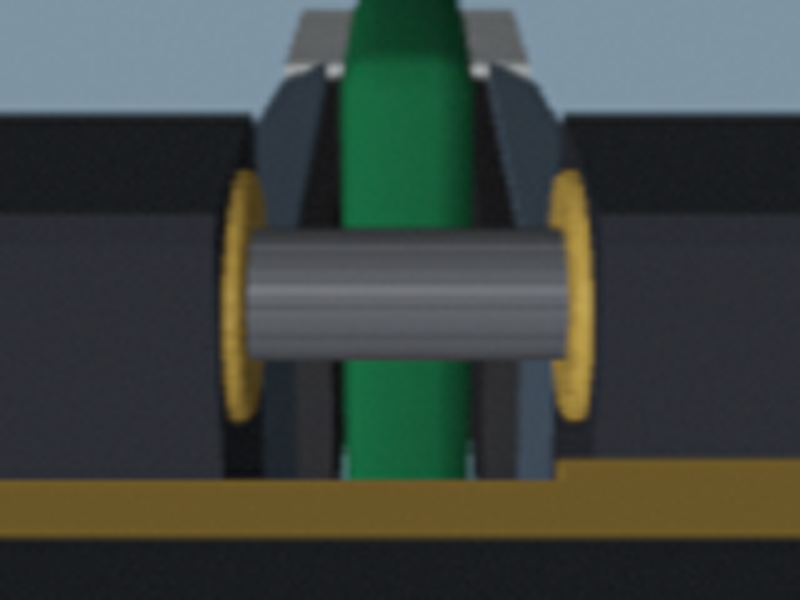

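Run:
```python
from h import *
import pickle
p=pickle.load(open('w3.pkl','rb'))
c=lambda x,y,z: at_z(p,236+x/5-.4,197+y/5-.4,z)
y=np.radians(20.77);e=np.array([np.cos(y),np.sin(y)]);f=np.array([np.sin(y),-np.cos(y)])
s=np.array([459.3,-252.23])
for x,yy,z in [(343,180,70),(472,180,70),(407,180,70),(406,55,68),(333,70,30),(328,70,30),(286,70,30),(526,70,30),(406,70,30)]:
    q=c(x,yy,z)[:2]-s; print(x,yy,q@e,q@f)
```

```text
343 180 14.654653937015464 -6.6537689068591925
472 180 14.642271783139162 6.7288424505446045
407 180 14.648678964146114 -0.014524492973392856
406 55 27.5483053687978 -0.10695367964675412
333 70 14.866022322463484 -9.74144380321953
328 70 14.866584381299356 -10.399711736812502
286 70 14.871270751949314 -15.929205568083205
526 70 14.843648570104126 15.669494687589154
406 70 14.85771537142387 -0.13066043490765084
```

>>> jog_arm:
  deltas:
    - [[0,0,-0.03,0,0.01],[0,0,-0.07,0,0.01],[0.02,-0.025,-0.1,-7,0.01],[0.2111,-0.2543,-0.119,-106.7,0.01],[0.2111,-0.2543,-0.119,-106.7,0.01],[0.2111,-0.2543,-0.119,-106.7,0.01],[0.2111,-0.2543,-0.119,-106.7,0.01],[0.2111,-0.2543,-0.119,-106.7,0.01],[0.2111,-0.2543,-0.119,-106.7,0.01],[0.2111,-0.2543,-0.119,-106.7,0.01],[0.2111,-0.2543,-0.119,-106.7,0.01],[0.2111,-0.2543,-0.119,-106.7,0.01],[0.2111,-0.2543,-0.119,-106.7,0.01],[0.2111,-0.2543,-0.119,-106.7,0.01],[0.2111,-0.2543,-0.119,-106.7,0.01],[0.2111,-0.2543,-0.119,-106.7,0.01],[0.2111,-0.2543,-0.119,-106.7,0.01],[0.2111,-0.2543,-0.119,-106.7,0.01],[0.2111,-0.2543,-0.119,-106.7,0.01],[0.2111,-0.2543,-0.119,-106.7,0.01]]

```text
time_s: 6.82
ee_pos: [566.4, 60.3, 169.7]
ee_rot: [-180.0, -0.0, 127.3]
force: [0.3, -0.0, -1.5]
gripper_width: 13.7
```

>>> jog_arm:
  deltas:
    - [[0,0,0,0,0.01],[0,0,0,0,0.01]]

```text
time_s: 6.98
ee_pos: [566.5, 60.3, 169.9]
ee_rot: [-180.0, -0.0, 127.4]
force: [-0.6, -0.1, -1.2]
gripper_width: 13.5
```

Run:
```python
from h import *
s=env.state();print(s['time_s'],s['ee_pos'],s['ee_rot'],s['force'],s['torque'],s['gripper_width'])
p=env.camera_params('wrist');a=save('wrist','w4.png')
b=save('scene','s4.png')[:,:,::-1]
cv2.imwrite('pics/c8.png',cv2.resize(b[150:270,330:490],None,fx=5,fy=5,interpolation=cv2.INTER_CUBIC))
```

```text
6.9833 [566.51321923  60.30477752 169.88796022] [-1.79998572e+02 -4.73101727e-03  1.27413590e+02] [-0.62431409 -0.12300673 -1.23623424] [-0.07121759 -0.01569891 -0.04975174] 13.516796999262512
```

View pics/c8.png

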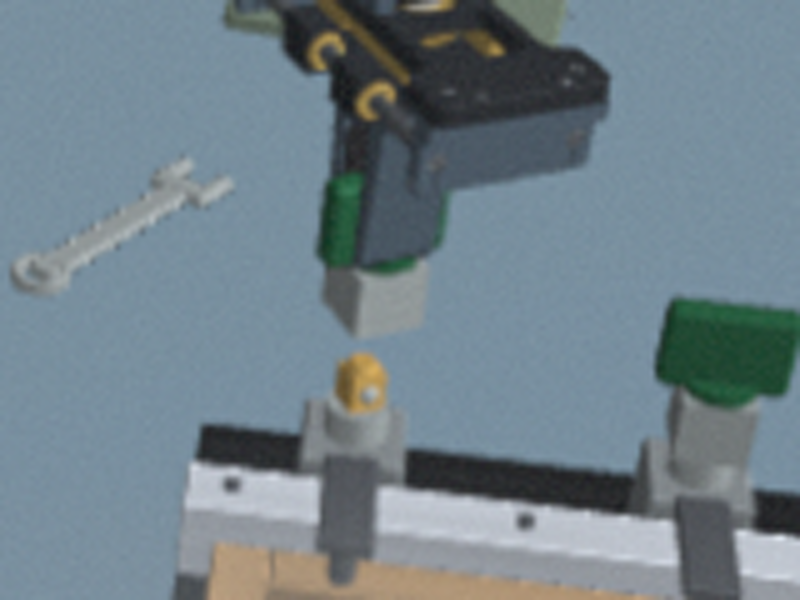

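View pics/w4.png

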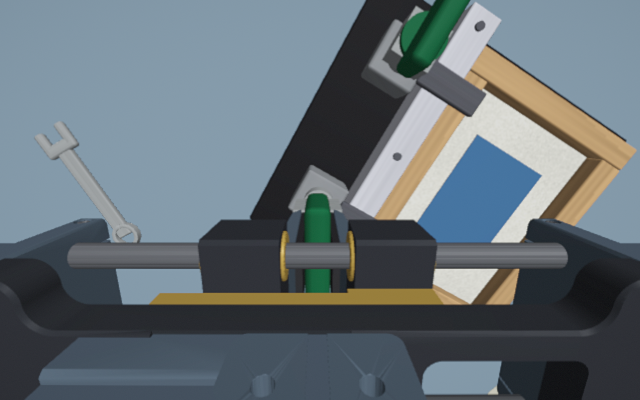

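>>> jog_arm:
  deltas:
    - [[0,0,0.01,0,0.01],[0,0,0.018,0,0.01],[0,0,0.021,0,0.01],[0,0,0.023,0,0.01],[0,0,0.025,0,0.01],[0,0,0.027,0,0.01],[0,0,0.027,0,0.01]]

```text
time_s: 7.67
ee_pos: [566.5, 60.3, 142.6]
ee_rot: [-180.0, -0.0, 127.5]
force: [0.3, -0.3, -1.7]
gripper_width: 13.6
```

```bash
cat > st.py <<'E'
from h import *
s=env.state();print(s['time_s'],s['ee_pos'].round(2),s['ee_rot'].round(2),s['force'].round(2),s['torque'].round(3),round(s['gripper_width'],2))
E
python3 st.py
```

```text
7.6667 [566.49  60.3  142.62] [-1.7998e+02 -1.0000e-02  1.2747e+02] [ 0.3  -0.28 -1.68] [ 0.004 -0.011 -0.02 ] 13.63
```

>>> jog_arm:
  deltas:
    - [[0,0,0.001,0,0.01],[0,0,0.002,0,0.01],[0,0,0.003,0,0.01],[0,0,0.004,0,0.01],[0,0,0.004,0,0.01]]

```text
time_s: 8.08
ee_pos: [566.8, 60.2, 138.9]
ee_rot: [180.0, 0.0, 127.5]
force: [1.5, -0.6, -2.2]
gripper_width: 13.9
```

```bash
python3 st.py
```

```text
8.0833 [566.84  60.19 138.94] [1.7997e+02 3.0000e-02 1.2747e+02] [ 1.45 -0.61 -2.23] [-0.192 -0.19  -0.017] 13.9
```

No upward force with the mouth about 3 mm below the square's top, so the bore has already slipped over. I'll carry on to just above the ball.

>>> jog_arm:
  deltas:
    - [[0,0,0.001,0,0.01],[0,0,0.002,0,0.01],[0,0,0.003,0,0.01],[0,0,0.003,0,0.01]]

```text
time_s: 8.42
ee_pos: [566.9, 60.2, 135.9]
ee_rot: [180.0, 0.0, 127.5]
force: [1.7, -1.6, -0.3]
gripper_width: 13.9
```

```bash
python3 st.py
```

```text
8.4167 [566.87  60.25 135.94] [1.7997e+02 3.0000e-02 1.2748e+02] [ 1.68 -1.64 -0.34] [-0.311 -0.335  0.015] 13.94
```

>>> jog_arm:
  deltas:
    - [[-0.0004,0,0.001,0,0.01],[-0.0004,0,0.002,0,0.01],[-0.0004,0,0.003,0,0.01],[-0.0004,0,0.004,0,0.01],[-0.0004,0,0.005,0,0.01],[-0.0004,0,0.006,0,0.01],[-0.0004,0,0.006,0,0.01]]

```text
time_s: 9.0
ee_pos: [567.8, 60.6, 130.4]
ee_rot: [179.8, 0.0, 127.5]
force: [4.2, 2.6, 2.9]
gripper_width: 14.2
```

```bash
python3 st.py
```

```text
9.0 [567.83  60.58 130.45] [1.7983e+02 4.0000e-02 1.2746e+02] [4.18 2.61 2.88] [ 0.755 -0.826  0.003] 14.21
```

>>> jog_arm:
  deltas:
    - [[0,0,0.001,0,0.01],[0,0,0.002,0,0.01],[0,0,0.003,0,0.01],[0,0,0.004,0,0.01],[0,0,0.005,0,0.01],[0,0,0.005,0,0.01]]

```text
time_s: 9.5
ee_pos: [567.8, 60.3, 125.0]
ee_rot: [179.9, 0.1, 127.5]
force: [6.5, 2.5, -1.0]
gripper_width: 14.2
```

```bash
python3 st.py
```

```text
9.5 [567.79  60.33 125.02] [1.7986e+02 6.0000e-02 1.2747e+02] [ 6.47  2.48 -0.99] [ 0.596 -1.237  0.02 ] 14.19
```

>>> jog_arm:
  deltas:
    - [[0,0,0.001,0,0.01],[0,0,0.002,0,0.01],[0,0,0.003,0,0.01],[0,0,0.004,0,0.01],[0,0,0.004,0,0.01]]

```text
time_s: 9.92
ee_pos: [566.9, 60.0, 121.0]
ee_rot: [180.0, 0.0, 127.5]
force: [3.4, 1.6, 3.6]
gripper_width: 13.9
```

```bash
python3 st.py
```

```text
9.9167 [566.86  60.02 120.99] [179.99   0.   127.47] [3.38 1.64 3.61] [ 0.54  -0.708 -0.012] 13.85
```

>>> jog_arm:
  deltas:
    - [[0,0,0.001,0,0.01],[0,0,0.002,0,0.01],[0,0,0.003,0,0.01],[0,0,0.004,0,0.01],[0,0,0.005,0,0.01],[0,0,0.005,0,0.01]]

```text
time_s: 10.42
ee_pos: [566.9, 60.0, 116.7]
ee_rot: [180.0, 0.0, 127.5]
force: [2.4, 2.5, 7.8]
gripper_width: 13.7
```

```bash
python3 st.py
```

```text
10.4167 [566.86  60.03 116.69] [1.7997e+02 1.0000e-02 1.2747e+02] [2.36 2.48 7.76] [ 0.5   -0.395  0.031] 13.7
```

Load matches shoulder contact: about 9.3 N at 7.2 mm sink, with the sideways ball force down. It has clicked. Next I'll ease to a light press and turn +30°.

>>> jog_arm:
  deltas:
    - [[0,0,-0.0015,0,0.01],[0,0,-0.003,0,0.01],[0,0,-0.004,0,0.01],[0,0,-0.005,0,0.01],[0,0,-0.005,3,0.01],[0,0,-0.005,6,0.01],[0,0,-0.005,9,0.01],[0,0,-0.005,12,0.01],[0,0,-0.005,15,0.01],[0,0,-0.005,15,0.01]]

```text
time_s: 11.25
ee_pos: [567.4, 59.9, 121.1]
ee_rot: [179.9, 0.0, 112.4]
force: [4.0, 2.7, 3.1]
gripper_width: 13.8
```

```bash
python3 st.py
```

```text
11.25 [567.39  59.88 121.1 ] [1.7993e+02 4.0000e-02 1.1244e+02] [4.   2.72 3.12] [ 0.401 -0.903  0.03 ] 13.75
```

>>> jog_arm:
  deltas:
    - [[0,0.0004,0,3,0.01],[0,0.0008,0,6,0.01],[0,0.0008,0,9,0.01],[0,0.0008,0,12,0.01],[0,0.0008,0,14.7,0.01],[0,0.0008,0,14.7,0.01],[0,0.0008,0,14.7,0.01]]

```text
time_s: 11.83
ee_pos: [567.4, 59.9, 120.9]
ee_rot: [-180.0, 0.0, 97.9]
force: [3.2, 0.0, 4.4]
gripper_width: 14.0
```

```bash
python3 st.py
python3 - <<'E'
from h import *
import pickle
p=env.camera_params('wrist');pickle.dump(p,open('w5.pkl','wb'))
a=save('wrist','w5.png')
E
```

```text
11.8333 [567.36  59.91 120.89] [-1.7997e+02  4.0000e-02  9.7900e+01] [3.19 0.04 4.38] [ 0.042 -0.646 -0.011] 13.97
```

View pics/w5.png

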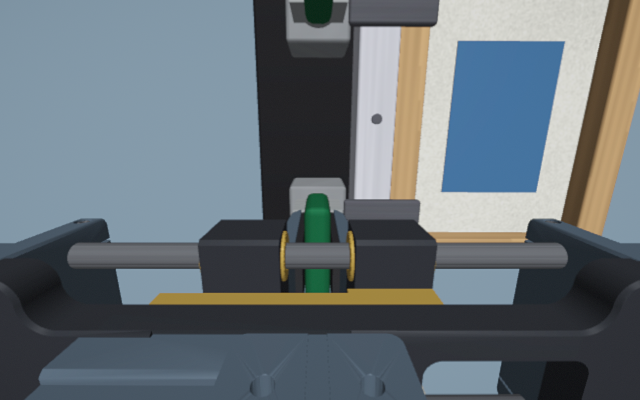

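>>> jog_arm:
  deltas:
    - [[0,0.0004,-0.001,0,0.01],[0,0.0004,-0.002,0,0.01],[0,0.0004,-0.0027,0,0.01],[0,0.0004,-0.0027,0,0.01]]

```text
time_s: 12.22
ee_pos: [567.4, 60.0, 123.3]
ee_rot: [-179.9, 0.0, 97.8]
force: [2.4, -1.2, 1.2]
gripper_width: 13.6
```

```bash
python3 st.py
```

```text
12.2167 [567.41  59.96 123.35] [-1.7991e+02  3.0000e-02  9.7810e+01] [ 2.41 -1.24  1.21] [-0.339 -0.474  0.044] 13.57
```

>>> jog_arm:
  deltas:
    - [[0,0,0,0,0.025],[0,0,0,0,0.04],[0,0,0,0,0.04],[0,0,0,0,0.04],[0,0,0,0,0.04],[0,0,0,0,0.04]]

```text
time_s: 12.72
ee_pos: [567.7, 60.4, 123.5]
ee_rot: [-180.0, -0.0, 97.8]
force: [-0.8, 0.2, 0.6]
gripper_width: 39.9
```

```bash
python3 st.py
```

```text
12.7167 [567.66  60.42 123.51] [-1.7996e+02 -1.0000e-02  9.7770e+01] [-0.8   0.16  0.62] [-0.113  0.009  0.024] 39.89
```

Released cleanly. I'll retreat straight up to 230 mm for a check view.

>>> jog_arm:
  deltas:
    - [[0,0,-0.02,0,0.04],[0,0,-0.05,0,0.04],[0,0,-0.09,0,0.04],[0,0,-0.13,0,0.06],[0,0,-0.15,0,0.09],[0,0,-0.15,0,0.09],[0,0,-0.15,0,0.09],[0,0,-0.15,0,0.09],[0,0,-0.15,0,0.09]]

```text
time_s: 13.47
ee_pos: [566.9, 60.3, 271.6]
ee_rot: [-179.8, -0.0, 97.8]
force: [0.6, 0.2, -0.0]
gripper_width: 77.0
```

```bash
python3 st.py
python3 - <<'E'
from h import *
import pickle
p=env.camera_params('wrist');pickle.dump(p,open('w6.pkl','wb'))
a=save('wrist','w6.png')[:,:,::-1]
cv2.imwrite('pics/c9.png',cv2.resize(a[0:240,240:440],None,fx=2.5,fy=2.5,interpolation=cv2.INTER_CUBIC))
u,v=proj(p,[567,60,143]);u,v=int(u),int(v);print(u-40,v-40)
cv2.imwrite('pics/c10.png',cv2.resize(a[v-40:v+40,u-40:u+40],None,fx=7,fy=7,interpolation=cv2.INTER_CUBIC))
b=save('scene','s6.png')[:,:,::-1]
cv2.imwrite('pics/c11.png',cv2.resize(b[170:290,350:510],None,fx=5,fy=5,interpolation=cv2.INTER_CUBIC))
E
```

```text
13.4667 [566.93  60.29 271.61] [-1.7977e+02 -2.0000e-02  9.7770e+01] [ 0.63  0.24 -0.03] [-0.079 -0.011 -0.065] 76.96
278 156
```

View pics/c9.png

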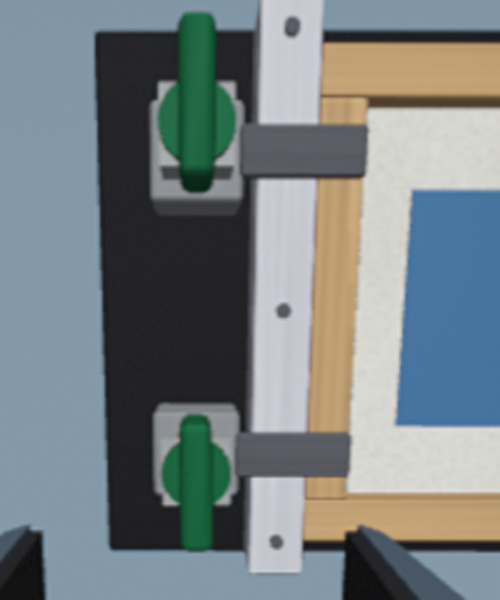

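View pics/c10.png

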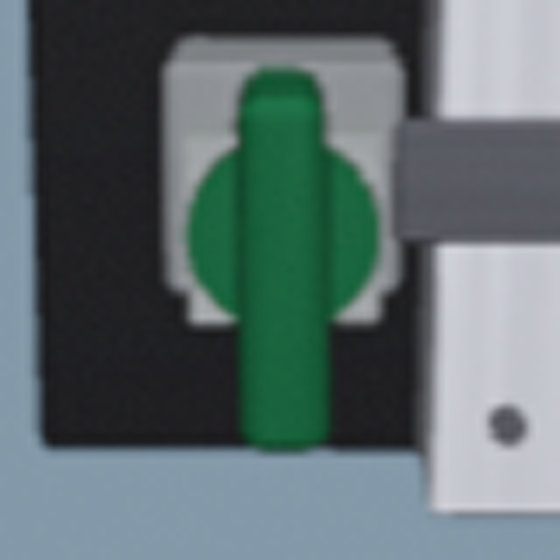

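View pics/c11.png

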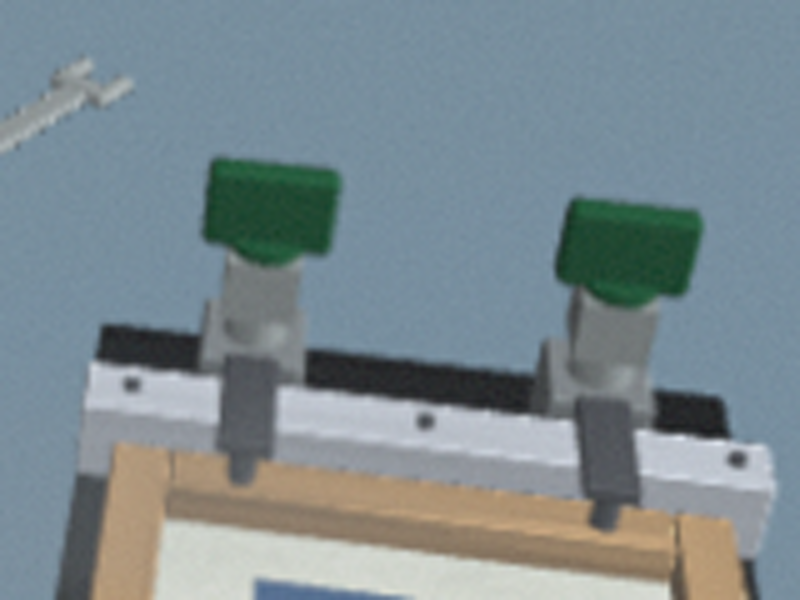

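Run:
```python
from h import *
import pickle
p=pickle.load(open('w6.pkl','rb'))
c=lambda x,y,z: at_z(p,278+x/7-.43,156+y/7-.43,z)
ang=lambda a,b: np.degrees(np.arctan2(*(b-a)[[1,0]]))
print('wing',ang(c(285,430,143),c(281.5,100,143)), (c(285,440,142)+c(281.5,95,142))/2)
c9=lambda x,y,z: at_z(p,240+x/2.5-.3,y/2.5-.3,z)
print('fitted wing',ang(c9(197,175,143),c9(197.5,25,143)))
print('rail',ang(c9(276.5,542,52),c9(283.5,310.5,52)),ang(c9(276.5,542,52),c9(292,27,52)))
# silhouette edges across heights in scene: expected wing top centre vs seen
ps=env.camera_params('scene')
y=np.radians(97.7);e=np.array([np.cos(y),np.sin(y)])
C=np.array([566.9,60.2])
for s,z in [(-28,143),(28,143),(28,103)]:
    X=np.r_[C+e*s,z]; u,v=proj(ps,X); print('scene',s,z,(u-350)*5,(v-170)*5)
```

```text
wing 98.37182756012129 [566.63628713  61.55226775 142.        ]
fitted wing 97.59425289751005
rail 97.70266232937645 97.69896876225013
scene -28 143 206.78232161198935 162.8033887129797
scene 28 143 339.9149140795936 177.97680031159075
scene 28 103 328.0536667313555 255.61720550529614
```

```bash
python3 -c "
from workcell import env
print(env.job_done())"
```

```text
the job is handed in; nothing more can be done
None
```

The green wing knob is fitted on the brass drive, clicked home, turned in line with the rail and released. I handed the job in at about 13.5 s.

- **Fit:** I measured the drive's flats with the wrist camera (about 37.5/127.5° yaw), so the socket slipped over at the first angle tried, 127.5°. No searching was needed.
- **Click:** The sideways and downward force rose at the ball and then dropped with the mouth about 1 mm above the shoulder. I pressed on to about 7 mm below the shoulder's rest height. The load was then about 9 N, which matches the mouth sitting on the shoulder. I did not catch the click peak itself in the sampled readings.
- **Turn:** I turned it 30° while still pressing lightly (about 5 N), then opened the fingers and backed off straight up.

**Last checks:**
- **Angle:** the wing read 98.4° in the wrist picture, the rail 97.7°, and the tool 97.8° at release. The 0.7° gap is within what I can read off the picture.
- **Height:** in the scene picture the knob sits at the same height as the fitted one, within a few pixels of the predicted corners.
- **Other things:** nothing gave a sign of touching the other things on the bench, but I did not re-measure their positions.

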